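# Lock the capsule frame in the filler with the over-centre clamp

## Task

Push the loose capsule frame along the bed of the capsule filler until it is fully home against the back stop. Then push the red clamp lever over, past its dead point, until it snaps down into lock with the clamp foot on the frame. Only push with the fingers: do not lift the frame, and leave the bottles and other things on the bench where they stand.

Things in the scene. Friction and masses are not known exactly. Their poses are not given: they have to be found in the camera images.
- filler: Capsule filler: aluminium bed fixed to the bench, 290 x 116 x 20 mm high, dark side rails, grey toggle clamp. Origin: on the bench (z = 0) under where the frame's centre lies when home. +x: the way the frame is pushed and the lever is pushed over; z up. In its frame: bed x = -125 to 165 mm; rails' inner faces y = +-42 mm, up to z = 32 mm; clamp cheeks x = 80 to 120, y = +-24, up to z = 78 mm.
- bed_mouth (a point): Middle of the top edge of the bed's open end, at x = -125, z = 20 mm in the filler's frame; the frame is pushed from here. Loose bystanders up to 105 mm high stand beside the bed, their near edges at least 75 mm from its centre line; a spatula (under 30 mm high) lies across the line, 50 mm or more before the mouth.
- back_stop (a point): Top middle of the face of the back stop, a dark bar across the bed, at x = 50, y = 0, z = 38 mm in the filler's frame. The frame's +x face meets it when home.
- capsule_frame: Loose white and blue plate with rows of red and yellow capsule tops, 100 (x) x 80 (y) x 22 mm high, 0.2 to 0.42 kg, lying on the bed between the rails, 2 mm play each side. Origin: centre of its underside; axes as the filler's. It starts 35 to 60 mm short of home; home when its origin is at x = 0, z = 20 mm in the filler's frame. It slides at 1 to 5 N, pushed on its -x face.
- clamp_lever (a joint): Lever angle, rad: 0 open, at its stop (start; it stands up, leaning 0.2 rad from vertical towards the filler's -x); grows as it swings over to +x and down; 1.43 to 1.45 locked, at its stop (leaning 1.25 rad to +x). Over-centre spring: below the dead point at about 0.87 it is driven back to 0, beyond it snaps into lock by itself and stays. Takes up to 0.5 N m at the start (6 N at 90 mm), less later.
- lever_pin (a point): The pin on which the lever turns, along the filler's y; at x = 110, y = 0, z = 70 mm in the filler's frame.
- lever_knob (a point): Centre of the black ball knob (28 mm across) at the end of the clamp lever, 110 mm from the pin. From 45 to 100 mm from the pin the lever is a red round grip, 18 mm thick; below that a steel rod, 10 mm thick.
- clamp_foot (a point): Underside of the rubber foot (18 mm across) of the steel clamp arm, which is 16 mm wide, hinged at x = 88, z = 54 mm in the filler's frame and reaches towards -x. With the lever open the arm is raised, at most to z = 105 mm, clear of the frame; it comes down on the frame's steel strip as the lever goes over.
- amber_bottle: Small amber bottle, 44 mm across, 85 mm high, black cap; loose bystander, not to be moved. Origin: centre of its underside.
- clear_bottle: Clear glass bottle, 52 mm across, 105 mm high; loose bystander, not to be moved. Origin: centre of its underside.
- wide_jar: Wide glass jar, 76 mm across, 100 mm high, white lid; loose bystander, not to be moved. Origin: centre of its underside.
- mortar: White mortar, 110 mm across, 55 mm high, with its pestle leaning in it up to 93 mm; loose bystander, not to be moved. Origin: centre of its underside.
- brass_weight: Brass weight, 36 mm across, 50 mm high; loose bystander, not to be moved. Origin: centre of its underside.
- spatula: Spatula, 170 mm long, lying on the bench along its x; loose bystander, not to be moved. Origin: on its underside, near its middle.
Mind the look-alikes: they are no part of the job. There is more than one size of the capsule_frame; the job needs the middle-sized.

How it is judged:
By the outcome, as a careful person would: the job done as asked, in the order asked, and still so for the second after the job is handed in, with the robot touching nothing.
It also fails if it takes over 46 s, if anything falls off the work surface, if the arm or the gripper's body presses on something with over 40 N, if the wrist force passes 120 N, or if a joint passes its speed limit or range.

## Robot

A 6-joint arm with a two-finger parallel gripper is mounted at the origin on the work surface. World frame = base frame: x ahead of the robot, y to its left, z up, the work surface at z = 0. Lengths are in m, angles in rad, forces in N, time in s.
With the tool pointing down it reaches from about 0.35 to 0.775 m from the base axis. Payload 5.5 kg.
Tool frame: the origin (TCP) lies on the centre line of the jaws, within the pads' length; the fingertips stand 8 mm ahead of it and the grasp point (between the pads) lies 11 mm behind it (nose_length is the distance from the TCP to the fingertips, in m); z points along the fingers, y is the direction in which the jaws open and shut (so a half turn about z gives the same grasp; the last joint's range is limited). The gripper opens to 85 mm and grips with 20 to 120 N. Pads are 22 mm wide; open, the fingers measure 114 mm over their backs; the gripper's body (76 mm by 85 mm) begins 54 mm behind the grasp point. The pads swing forward as they close: fully open they stand 13 mm farther back than shut.
Start: joints at [1.068, 0.313, 0.046, 1.304, 0, 1.431], TCP at [0.204, 0.538, 0.239] pointing down, gripper open.
Joint ranges: [-2.76, 2.76], [-0.86, 1.69], [-1.03, 1.26], [-2.2, 2.34], [-1.47, 1.5], [-3.14, 3.14]. Speed limits (rad/s): [2.57, 2.57, 3.14, 3.14, 3.14, 3.14].

## Interface

Orientations are given as a rotation vector (axis times angle).
In Python, from rig import get_state, capture, hand_in, nose_length gives the robot as it stands.
- The arm moves only by the shell command python3 -m inch 'ROWS' [FORCE]. ROWS is JSON, a list of rows, each an object of numbers: "x", "y", "z": the shift along the tool's x, y, z as a fraction of full scale; "twist": the turn about the tool's z as a fraction of full scale; "fingers": the gripper's target within -1 to 1 (fully open at 1, half-way at 0, shut at -1). A call has 1 to 20 rows; each row shifts and turns the commanded pose from where the row before left it, along the tool's axes as they then stand; what a row does not reach is not made up. Full scale, the value 1, is 0.025 m for a shift and 0.08 rad for a turn. A row lasts 1/12 s, in which the tool goes at most 41.7 mm and 7.16 degrees, less where a joint would pass 70% of its speed; a pose out of reach is approached as far as the arm can. A call with a number of a shift or a turn outside -1 to 1 is refused whole. A call with a gripper value outside its range is refused whole. The fingers move at their own pace and stop on an object; FORCE is the grip in N (left out, the last holds). Time passes only in rows, so rows that do not move let the fingers close. It gives the time, the measured TCP pose, the force and the opening at its end, in the units of the state.
- get_state(): the state, without advancing time (a new reading comes with each control period).
- capture(name): name is "side" or "top" or "wrist"; returns a dict with "pixels" (384x512x3 uint8, red, green, blue), "intrinsics" (3x3 intrinsics, pixels), "k1" (the pictures are not rectified: a ray, as slopes to the right and down, at radius r is drawn at 1 + k1 r^2 times it, then the intrinsics apply), "extrinsics" (4x4, takes a point from camera to world coordinates). Camera axes: x right, y up, looking along -z (the intrinsics and any distortion apply to the point x, -y, -z); pixel columns grow to the right and rows downward; lengths in m; the calibration is good to about 2 mm. A picture is of the moment at which its call begins. There is no depth.
- hand_in(): hands the job in, once; it reports no verdict.
The state is a dict: "t": time; "q": joint angles; "qd": joint speeds; "tau": joint torques, N m; "tcp_pos": TCP position; "tool_rot": TCP orientation; "wrist_force": force on the tool from outside, world axes, zero at the start; "torque": the same for the moment, N m; "width": finger opening in m.
Only numpy, scipy, OpenCV 4.12 (cv2) and the standard library are available. Lean on these libraries where they do the work, as an engineer would, in place of code of your own. Each camera call takes 0.05 s, during which the arm holds its last target.

## Working session

There is one attempt and no reset: what is moved stays moved. The work goes in short steps, Python scripts to look and compute and a shell command to move; the robot and the scene stay as the last step left them, time stands still between calls to the robot, and variables do not carry over. Pictures are saved under pics/ and viewed, and the job is handed in when it is done.

```bash
mkdir -p pics; ls
python3 - <<'E'
from rig import get_state, capture, nose_length
import cv2
s=get_state();print({k:s[k] for k in('t','tcp_pos','tool_rot','width','wrist_force')},nose_length)
for n in('side','top','wrist'):
    c=capture(n);cv2.imwrite(f'pics/{n}0.png',c['pixels'][:,:,::-1]);print(n,c['intrinsics'],c['k1'],c['extrinsics'])
E
```

```text
pics
{'t': 0.0, 'tcp_pos': array([0.20382572, 0.53712005, 0.23840391]), 'tool_rot': array([-5.66650674e-01, -3.08944054e+00,  2.74864299e-03]), 'width': 0.08546846744879848, 'wrist_force': array([-0.24308174,  0.53709224,  0.6811113 ])} 0.008
side [[376.54779022   0.         252.10166243]
 [  0.         376.54779022 193.10293169]
 [  0.           0.           1.        ]] -0.09883318256885076 [[ 0.99305515  0.09077185 -0.07484613  0.52913116]
 [-0.11742685  0.72558727 -0.67803691 -0.58000752]
 [-0.00723927  0.68211699  0.73120722  0.67713288]
 [ 0.          0.          0.          1.        ]]
top [[366.75879359   0.         258.82728237]
 [  0.         366.75879359 188.19443878]
 [  0.           0.           1.        ]] -0.06718023620638426 [[-0.02789717  0.99645612 -0.07935335  0.4710746 ]
 [-0.99958327 -0.02721918  0.00961311 -0.04552695]
 [ 0.00741911  0.07958846  0.9968002   1.10036753]
 [ 0.          0.          0.          1.        ]]
wrist [[274.17989315   0.         254.47451773]
 [  0.         274.17989315 196.48737491]
 [  0.           0.           1.        ]] -0.04422791642081266 [[ 3.55260141e-01 -8.88654347e-01 -2.89971867e-01  1.29540102e-01]
 [ 9.34767469e-01  3.37768949e-01  1.10099573e-01  5.65394234e-01]
 [ 1.03028266e-04 -3.10170258e-01  9.50681019e-01  3.73886800e-01]
 [ 0.00000000e+00  0.00000000e+00  0.00000000e+00  1.00000000e+00]]
```

View pics/side0.png

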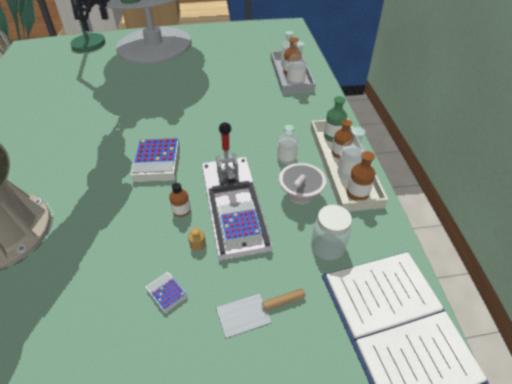

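View pics/top0.png

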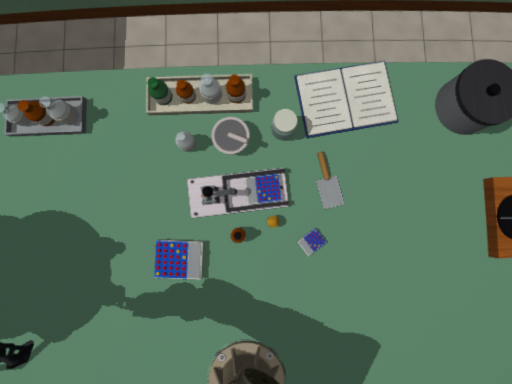

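View pics/wrist0.png

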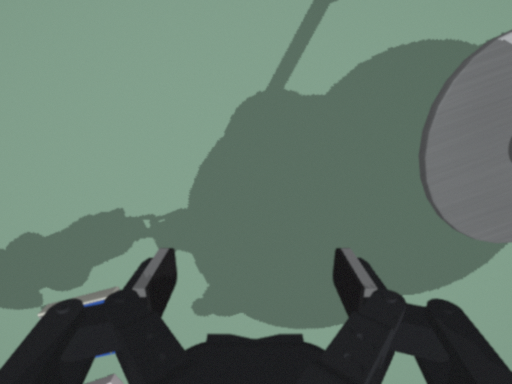

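Candidates for the capsule frame, by top-view pixel:
- Large plate on the bench: (178,259)
- Small plate on the bench: (313,241)
- Middle-sized plate on the bed between the rails: (268,188), which is the one I choose

Next I'll check it in a close crop.

```bash
cat > h.py <<'E'
import numpy as np,cv2
from rig import get_state,capture
def proj(c,P):
    E=np.array(c['extrinsics']);K=np.array(c['intrinsics']);P=np.atleast_2d(P)
    p=(P-E[:3,3])@E[:3,:3];s=np.c_[p[:,0]/-p[:,2],-p[:,1]/-p[:,2]]
    s=s*(1+c['k1']*(s**2).sum(1))[:,None]
    return s@K[:2,:2].T+K[:2,2]
def ray(c,uv,z):
    E=np.array(c['extrinsics']);K=np.array(c['intrinsics']);uv=np.atleast_2d(uv).astype(float)
    d=(uv-K[:2,2])/[K[0,0],K[1,1]];s=d.copy()
    for _ in range(20): s=d/(1+c['k1']*(s**2).sum(1))[:,None]
    w=np.c_[s[:,0],-s[:,1],-np.ones(len(s))]@E[:3,:3].T
    return E[:3,3]+w*((z-E[2,3])/w[:,2])[:,None]
def crop(c,x0,y0,x1,y1,k,name):
    im=cv2.resize(np.ascontiguousarray(c['pixels'][y0:y1,x0:x1,::-1]),None,fx=k,fy=k,interpolation=cv2.INTER_CUBIC)
    cv2.imwrite('pics/'+name,im)
E
python3 - <<'E'
from h import *
c=capture('top');crop(c,180,160,300,220,6,'t1.png')
c=capture('side');crop(c,180,110,290,270,3.7,'s1.png')
E
```

```text
(no output)
```

View pics/t1.png

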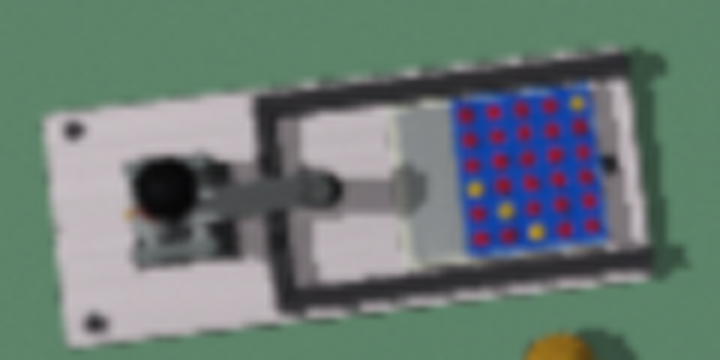

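View pics/s1.png

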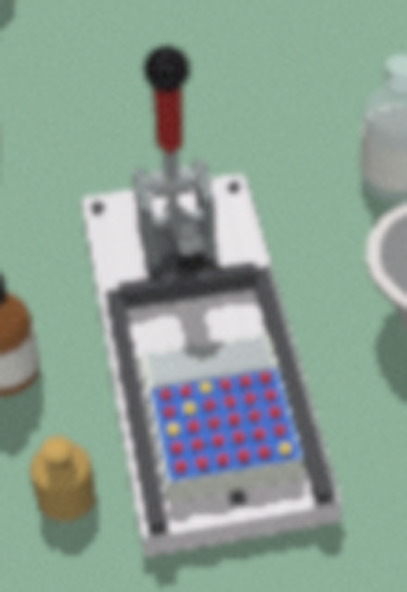

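The crop shows the middle-sized frame lying on the bed between the rails, short of the stop. The clamp lever is at the left (top view) and the mouth is at the right, towards world -y. Next I'll fit the poses.

```bash
cat >> h.py <<'E'
def T(p,P):
    P=np.atleast_2d(P)/1000.;c,s=np.cos(p[2]),np.sin(p[2])
    return np.c_[p[0]+c*P[:,0]-s*P[:,1],p[1]+s*P[:,0]+c*P[:,1],P[:,2]]
E
python3 - <<'E'
from h import *
from scipy.optimize import least_squares
t=capture('top');s=capture('side')
M=np.array([[165,-58,20],[165,58,20],[-125,-58,20],[-125,58,20]])
ut=np.array([[187.5,179.2],[191.7,217.5],[285.3,168.3],[289.2,205.8]])
us=np.array([[246.2,157.8],[202.2,164.9],[271.4,249.2],[219.7,256]])
f=lambda p:np.r_[(proj(t,T(p,M))-ut).ravel(),(proj(s,T(p,M))-us).ravel()]
r=least_squares(f,[.47,-.05,1.57]);print(r.x,r.fun.round(1))
p=r.x
for c,n,(x0,y0,x1,y1,k) in((t,'t2.png',(180,160,300,220,6)),(s,'s2.png',(180,110,290,270,3.7))):
    im=cv2.resize(np.ascontiguousarray(c['pixels'][y0:y1,x0:x1,::-1]),None,fx=k,fy=k,interpolation=cv2.INTER_CUBIC)
    def dr(P,col):
        q=((proj(c,T(p,P))-[x0,y0]+.5)*k).astype(int)
        cv2.polylines(im,[q.reshape(-1,1,2)],True,col,1)
    dr([[165,-58,20],[165,58,20],[-125,58,20],[-125,-58,20]],(0,255,0))
    dr([[50,-42,38],[50,42,38]],(0,255,255))
    for d in(35,47,60): dr([[50-d,-40,42],[50-d,40,42],[-50-d,40,42],[-50-d,-40,42]],(255,0,255))
    dr([[110,0,70],[110-110*np.sin(.2),0,70+110*np.cos(.2)]],(255,255,0))
    cv2.imwrite('pics/'+n,im)
# frame edge fixes: strip +x edge, blue edges
def inv(w):
    c,s_=np.cos(p[2]),np.sin(p[2]);d=(w[:,:2]-p[:2]);return np.c_[c*d[:,0]+s_*d[:,1],-s_*d[:,0]+c*d[:,1]]*1000
ft=np.array([[395,115],[408,265],[600,85],[613,245],[628,80],[648,240]])/6+[180,160]
print(inv(ray(t,ft,.042)).round(1))
# spatula, bystanders
print(inv(ray(t,[[320,153],[330,180],[343,207],[318,190],[342,178]],.01)).round(0))
E
```

```text
[ 0.55060734 -0.01422975  1.65850588] [-0.2 -1.5 -0.4 -0.8 -0.9 -1.7 -0.1 -0.4 -0.7  0.5 -0.8 -0.2  0.6 -0.8
 -2.3  2. ]
[[  -7.3  -31.5]
 [  -5.4   41.3]
 [-107.6  -34.6]
 [-104.5   43.1]
 [-121.4  -35.5]
 [-121.6   42.6]]
[[-238.  -88.]
 [-257.   -4.]
 [-286.   81.]
 [-217.   22.]
 [-294.   -5.]]
```

View pics/t2.png

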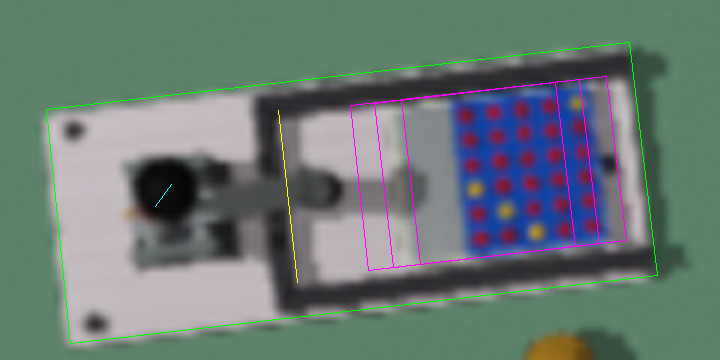

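View pics/s2.png

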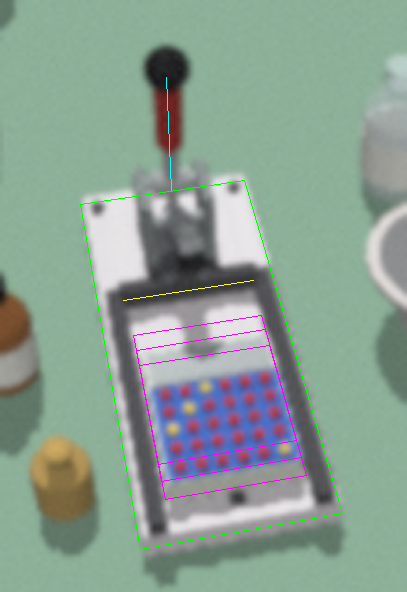

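```bash
cat > fit.py <<'E'
from h import *
from scipy.optimize import least_squares
t=capture('top');s=capture('side')
M=np.array([[165,-58,20],[165,58,20],[-125,-58,20],[-125,58,20],[88.1,0,177.8],[50,0,38]])
ut=np.array([[45,115],[70,345],[631,50],[657,278],[165,187],[292,195]])/6-.5+[180,160]
us=np.array([[245,177],[82,203],[340,515],[145,547],[167,68],[186,292]])/3.7-.5+[180,110]
def f(p):return np.r_[(proj(t,T(p[:3],M)+np.r_[p[3:5],0])-ut).ravel(),(proj(s,T(p[:3],M)-np.r_[p[3:5],0])-us).ravel(),p[3:]/.002]
r=least_squares(f,[.55,-.014,1.65,0,0],loss='soft_l1');print(r.x,f(r.x).round(1))
E
python3 fit.py
```

```text
[ 5.49921997e-01 -1.34066361e-02  1.65625638e+00 -6.82736302e-04
 -3.79356209e-04] [ 0.2 -0.6 -0.1  0.1 -0.4 -0.7 -0.   0.1  1.   0.  -0.9  0.7 -0.1  0.6
 -0.2 -0.   0.4 -0.7 -1.5  0.2 -0.1  2.3  0.8 -0.9 -0.3 -0.2]
```

```bash
cat > go.py <<'E'
import sys
from h import *
from scipy.spatial.transform import Rotation as Ro
F=np.array([.5495,-.0134,1.6563])
s=get_state();R=Ro.from_rotvec(s['tool_rot']).as_matrix();p=s['tcp_pos']
c,sn=np.cos(F[2]),np.sin(F[2]);B=np.array([[c,-sn,0],[sn,c,0],[0,0,1]])
l=B.T@(p-[F[0],F[1],0])*1000
dy=np.angle(np.exp(1j*(F[2]+np.pi-np.arctan2(R[1,0],R[0,0]))))
print('t %.2f'%s['t'],'filler-mm',l.round(1),'twist units',round(-dy/.08,2),'toolz',R[:,2].round(3),'w',round(s['width'],4),'F(filler)',(B.T@s['wrist_force']).round(1),'q',np.round(s['q'],2))
if len(sys.argv)>3:
    g=np.array(list(map(float,sys.argv[1:4])));print('units x,y,z',((R.T@B)@(g-l)/25).round(2))
E
python3 -m inch '[{"twist":-1,"fingers":-0.4},{"twist":-1,"fingers":-0.4},{"twist":-1,"fingers":-0.4},{"twist":-1,"fingers":-0.4},{"twist":-1,"fingers":-0.4},{"twist":-1,"fingers":-0.4},{"twist":-1,"fingers":-0.4},{"twist":-1,"fingers":-0.4},{"twist":-1,"fingers":-0.4},{"twist":-1,"fingers":-0.4},{"twist":-1,"fingers":-0.4},{"twist":-1,"fingers":-0.4}]' 20
python3 go.py -130 0 238
```

```text
t 0.45 filler-mm [578.4 297.1 239.2] twist units -25.24 toolz [-0. -0. -1.] w 0.0855 F(filler) [-0.6 -0.4  0.2] q [ 1.07  0.31  0.05  1.3  -0.    1.43]
units x,y,z [-22.99 -20.39   0.05]invalid input
```

```bash
python3 -m inch '[{"x":0,"y":0,"z":0,"twist":-1,"fingers":-0.4},{"x":0,"y":0,"z":0,"twist":-1,"fingers":-0.4}]' 30
python3 go.py -130 0 238
```

```text
t: 0.62
tcp_pos: [0.2041, 0.5376, 0.2393]
tool_rot: [0.312, 3.126, 0.0]
wrist_force: [0.1, 0.4, -0.3]
width: 0.0638
t 0.62 filler-mm [578.5 297.1 239.3] twist units -23.19 toolz [ 0.  0. -1.] w 0.0638 F(filler) [ 0.4 -0.1 -0.3] q [1.07 0.31 0.05 1.3  0.   1.27]
units x,y,z [-19.36 -23.86   0.05]
```

```bash
python3 -m inch '[{"x":0,"y":0,"z":0,"twist":-1,"fingers":-0.4},{"x":0,"y":0,"z":0,"twist":-1,"fingers":-0.4},{"x":0,"y":0,"z":0,"twist":-1,"fingers":-0.4},{"x":0,"y":0,"z":0,"twist":-1,"fingers":-0.4},{"x":0,"y":0,"z":0,"twist":-1,"fingers":-0.4},{"x":0,"y":0,"z":0,"twist":-1,"fingers":-0.4},{"x":0,"y":0,"z":0,"twist":-1,"fingers":-0.4},{"x":0,"y":0,"z":0,"twist":-1,"fingers":-0.4},{"x":0,"y":0,"z":0,"twist":-1,"fingers":-0.4},{"x":0,"y":0,"z":0,"twist":-1,"fingers":-0.4},{"x":0,"y":0,"z":0,"twist":-1,"fingers":-0.4},{"x":0,"y":0,"z":0,"twist":-1,"fingers":-0.4}]'
python3 -m inch '[{"x":0,"y":0,"z":0,"twist":-1,"fingers":-0.4},{"x":0,"y":0,"z":0,"twist":-1,"fingers":-0.4},{"x":0,"y":0,"z":0,"twist":-1,"fingers":-0.4},{"x":0,"y":0,"z":0,"twist":-1,"fingers":-0.4},{"x":0,"y":0,"z":0,"twist":-1,"fingers":-0.4},{"x":0,"y":0,"z":0,"twist":-1,"fingers":-0.4},{"x":0,"y":0,"z":0,"twist":-1,"fingers":-0.4},{"x":0,"y":0,"z":0,"twist":-1,"fingers":-0.4},{"x":0,"y":0,"z":0,"twist":-1,"fingers":-0.4},{"x":0,"y":0,"z":0,"twist":-1,"fingers":-0.4},{"x":0,"y":0,"z":0,"twist":-1,"fingers":-0.4},{"x":0,"y":0,"z":0,"twist":-0.2,"fingers":-0.4}]'
python3 go.py -130 0 238
```

```text
t: 1.62
tcp_pos: [0.2041, 0.5376, 0.2393]
tool_rot: [-1.167, 2.917, 0.0]
wrist_force: [0.7, -0.2, -0.0]
width: 0.0253
t: 2.62
tcp_pos: [0.2041, 0.5376, 0.2394]
tool_rot: [-2.314, 2.125, 0.0]
wrist_force: [0.2, -0.5, -0.6]
width: 0.0257
t 2.62 filler-mm [578.5 297.1 239.4] twist units -0.01 toolz [ 0.  0. -1.] w 0.0257 F(filler) [-0.6 -0.2 -0.6] q [ 1.07  0.31  0.05  1.3  -0.   -0.59]
units x,y,z [ 28.33 -11.9    0.05]
```

```bash
python3 -m inch '[{"x":0.95,"y":-0.4,"z":0,"twist":0,"fingers":-0.4},{"x":0.95,"y":-0.4,"z":0,"twist":0,"fingers":-0.4},{"x":0.95,"y":-0.4,"z":0,"twist":0,"fingers":-0.4},{"x":0.95,"y":-0.4,"z":0,"twist":0,"fingers":-0.4},{"x":0.95,"y":-0.4,"z":0,"twist":0,"fingers":-0.4},{"x":0.95,"y":-0.4,"z":0,"twist":0,"fingers":-0.4},{"x":0.95,"y":-0.4,"z":0,"twist":0,"fingers":-0.4},{"x":0.95,"y":-0.4,"z":0,"twist":0,"fingers":-0.4},{"x":0.95,"y":-0.4,"z":0,"twist":0,"fingers":-0.4},{"x":0.95,"y":-0.4,"z":0,"twist":0,"fingers":-0.4},{"x":0.95,"y":-0.4,"z":0,"twist":0,"fingers":-0.4},{"x":0.95,"y":-0.4,"z":0,"twist":0,"fingers":-0.4},{"x":0.95,"y":-0.4,"z":0,"twist":0,"fingers":-0.4},{"x":0.95,"y":-0.4,"z":0,"twist":0,"fingers":-0.4},{"x":0.95,"y":-0.4,"z":0,"twist":0,"fingers":-0.4},{"x":0.95,"y":-0.4,"z":0,"twist":0,"fingers":-0.4},{"x":0.95,"y":-0.4,"z":0,"twist":0,"fingers":-0.4},{"x":0.95,"y":-0.4,"z":0,"twist":0,"fingers":-0.4},{"x":0.95,"y":-0.4,"z":0,"twist":0,"fingers":-0.4},{"x":0.95,"y":-0.4,"z":0,"twist":0,"fingers":-0.4}]'
python3 go.py -130 0 238
```

```text
t: 4.28
tcp_pos: [0.443, 0.0794, 0.2395]
tool_rot: [-2.309, 2.13, -0.001]
wrist_force: [0.1, -0.1, -0.5]
width: 0.0256
t 4.28 filler-mm [101.6  98.2 239.5] twist units -0.06 toolz [ 0.001  0.    -1.   ] w 0.0256 F(filler) [-0.1 -0.1 -0.5] q [-0.    0.07 -0.25  1.24  0.   -1.65]
units x,y,z [ 9.24 -3.97  0.06]
```

```bash
python3 -m inch '[{"x":0.92,"y":-0.4,"z":0,"twist":0,"fingers":-0.4},{"x":0.92,"y":-0.4,"z":0,"twist":0,"fingers":-0.4},{"x":0.92,"y":-0.4,"z":0,"twist":0,"fingers":-0.4},{"x":0.92,"y":-0.4,"z":0,"twist":0,"fingers":-0.4},{"x":0.92,"y":-0.4,"z":0,"twist":0,"fingers":-0.4},{"x":0.92,"y":-0.4,"z":0,"twist":0,"fingers":-0.4},{"x":0.92,"y":-0.4,"z":0,"twist":0,"fingers":-0.4},{"x":0.92,"y":-0.4,"z":0,"twist":0,"fingers":-0.4},{"x":0.92,"y":-0.4,"z":0,"twist":0,"fingers":-0.4},{"x":0.92,"y":-0.4,"z":0,"twist":0,"fingers":-0.4},{"x":0,"y":0,"z":0,"twist":0,"fingers":-0.4}]'
python3 go.py -130 0 100
python3 - <<'E'
from h import *
c=capture('wrist');crop(c,0,0,512,384,1.5,'w3.png')
from go import F
q=proj(c,T(F,[[50,0,38],[-125,0,20],[-125,-58,20],[-125,58,20],[-57,0,42],[-107,0,42],[-107,-40,42],[-107,40,42]]));print((q*1.5).round(0))
E
```

```text
t: 5.2
tcp_pos: [0.5631, -0.1442, 0.2387]
tool_rot: [2.305, -2.134, 0.003]
wrist_force: [0.3, -0.2, 0.1]
width: 0.0256
t 5.20 filler-mm [-131.5   -2.3  238.7] twist units -0.1 toolz [ 0.001 -0.002 -1.   ] w 0.0256 F(filler) [-0.2 -0.2  0.1] q [-0.39  0.32  0.06  1.3  -0.   -2.04]
units x,y,z [-0.07  0.1   5.55]
t 5.25 filler-mm [-129.5   -1.3  238.7] twist units -0.09 toolz [-0. -0. -1.] w 0.0254 F(filler) [ 0.3 -0.  -0.2] q [-0.39  0.32  0.06  1.31 -0.   -2.04]
[[386. 441.]
 [385. 263.]
 [319. 264.]
 [451. 262.]
 [386. 344.]
 [385. 290.]
 [338. 290.]
 [433. 289.]]
```

View pics/w3.png

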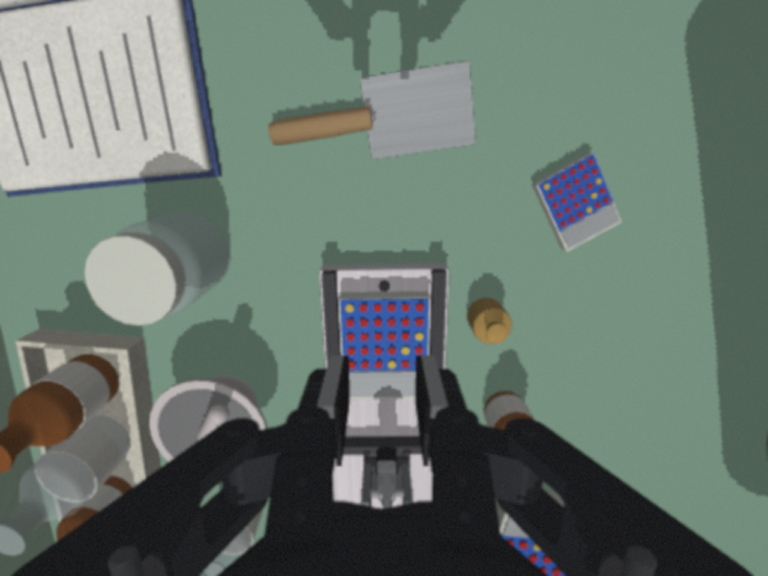

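The wrist view shows the frame centred between the rails with its rear edge at row 297. The bed mouth is at row 267 and the spatula is well clear behind it. I'm descending behind the frame.

```bash
python3 -m inch '[{"x":0.04,"y":0.05,"z":1,"twist":-0.1,"fingers":-0.4},{"x":0,"y":0,"z":1,"twist":0,"fingers":-0.4},{"x":0,"y":0,"z":1,"twist":0,"fingers":-0.4},{"x":0,"y":0,"z":1,"twist":0,"fingers":-0.4},{"x":0,"y":0,"z":1,"twist":0,"fingers":-0.4},{"x":0,"y":0,"z":1,"twist":0,"fingers":-0.4},{"x":0,"y":0,"z":1,"twist":0,"fingers":-0.4},{"x":0,"y":0,"z":0.6,"twist":0,"fingers":-0.4},{"x":0,"y":0,"z":0,"twist":0,"fingers":-0.4},{"x":0,"y":0,"z":0,"twist":0,"fingers":-0.4}]'
python3 go.py -130 0 35
python3 - <<'E'
from h import *
c=capture('wrist');crop(c,128,96,384,384,2,'w4.png')
c=capture('side');crop(c,180,110,310,270,3.7,'s4.png')
E
```

```text
t: 6.08
tcp_pos: [0.5589, -0.1404, 0.0489]
tool_rot: [2.319, -2.118, -0.004]
wrist_force: [0.3, -0.3, -0.1]
width: 0.0255
t 6.08 filler-mm [-127.3    1.4   48.9] twist units 0.06 toolz [-0.002  0.001 -1.   ] w 0.0255 F(filler) [-0.4 -0.3 -0.1] q [-0.39  0.44 -0.25  0.88  0.   -2.05]
units x,y,z [ 0.11 -0.06  0.56]
```

View pics/w4.png

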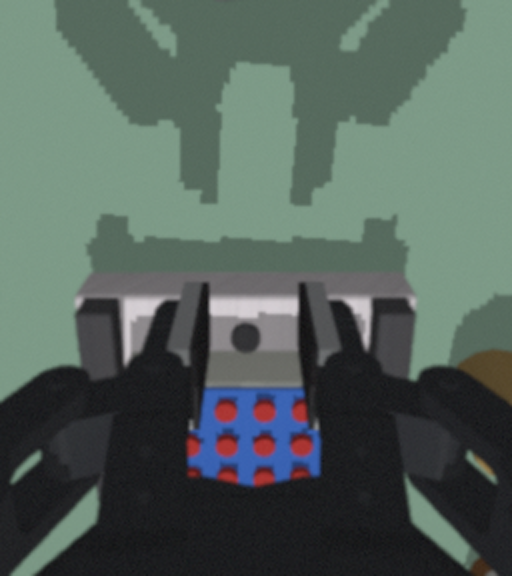

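View pics/s4.png

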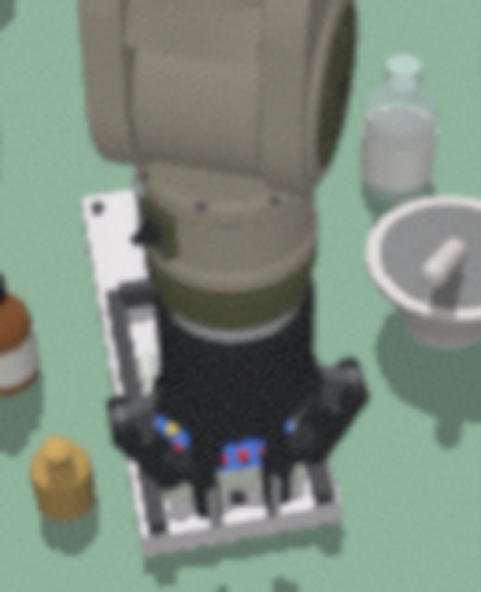

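The fingers straddle the centre line behind the frame and inside the rails. I'm descending the last 14 mm, then pushing in small steps.

```bash
python3 -m inch '[{"x":0.1,"y":-0.05,"z":0.3,"twist":0,"fingers":-0.4},{"x":0,"y":0,"z":0.26,"twist":0,"fingers":-0.4},{"x":0,"y":0,"z":0,"twist":0,"fingers":-0.4},{"x":0,"y":0,"z":0,"twist":0,"fingers":-0.4}]'
python3 go.py -116 0 35
python3 -m inch '[{"x":-0.2,"y":0,"z":0,"twist":0,"fingers":-0.4},{"x":-0.2,"y":0,"z":0,"twist":0,"fingers":-0.4},{"x":-0.2,"y":0,"z":0,"twist":0,"fingers":-0.4}]'
python3 go.py -61 0 35
```

```text
t: 6.52
tcp_pos: [0.5611, -0.1437, 0.035]
tool_rot: [2.319, -2.119, -0.001]
wrist_force: [0.1, -0.3, 0.4]
width: 0.0256
t 6.52 filler-mm [-130.8   -0.4   35. ] twist units 0.06 toolz [-0.001  0.    -1.   ] w 0.0256 F(filler) [-0.3 -0.1  0.4] q [-0.39  0.46 -0.26  0.85  0.   -2.05]
units x,y,z [-0.59  0.01 -0.  ]
t: 6.77
tcp_pos: [0.56, -0.1283, 0.0354]
tool_rot: [-2.319, 2.119, -0.0]
wrist_force: [-0.9, 0.2, 0.0]
width: 0.0252
t 6.77 filler-mm [-115.4   -0.7   35.4] twist units 0.06 toolz [ 0.  0. -1.] w 0.0252 F(filler) [0.2 0.9 0. ] q [-0.37  0.45 -0.28  0.84  0.   -2.03]
units x,y,z [-2.18  0.02  0.02]
```

```bash
python3 -m inch '[{"x":-0.15,"y":0,"z":0,"twist":0,"fingers":-0.4},{"x":-0.15,"y":0,"z":0,"twist":0,"fingers":-0.4},{"x":-0.15,"y":0,"z":0,"twist":0,"fingers":-0.4},{"x":-0.15,"y":0,"z":0,"twist":0,"fingers":-0.4},{"x":-0.15,"y":0,"z":0,"twist":0,"fingers":-0.4},{"x":-0.15,"y":0,"z":0,"twist":0,"fingers":-0.4}]'
python3 go.py -66 0 35
python3 -m inch '[{"x":-0.15,"y":0,"z":0,"twist":0,"fingers":-0.4},{"x":-0.15,"y":0,"z":0,"twist":0,"fingers":-0.4},{"x":-0.15,"y":0,"z":0,"twist":0,"fingers":-0.4},{"x":-0.15,"y":0,"z":0,"twist":0,"fingers":-0.4},{"x":-0.15,"y":0,"z":0,"twist":0,"fingers":-0.4}]'
python3 go.py -66 0 35
```

```text
t: 7.27
tcp_pos: [0.5582, -0.1063, 0.0354]
tool_rot: [2.319, -2.119, 0.001]
wrist_force: [0.9, -2.3, -0.2]
width: 0.0253
t 7.27 filler-mm [-93.3  -0.7  35.4] twist units 0.06 toolz [ 0. -0. -1.] w 0.0253 F(filler) [-2.3 -0.7 -0.2] q [-0.33  0.44 -0.29  0.83 -0.   -1.99]
units x,y,z [-1.09  0.02  0.02]
t: 7.68
tcp_pos: [0.5564, -0.0875, 0.0354]
tool_rot: [-2.319, 2.119, -0.001]
wrist_force: [-0.5, -2.5, 0.5]
width: 0.0255
t 7.68 filler-mm [-74.4  -0.6  35.4] twist units 0.06 toolz [ 0. -0. -1.] w 0.0255 F(filler) [-2.4  0.7  0.5] q [-0.3   0.43 -0.31  0.83 -0.   -1.96]
units x,y,z [-0.34  0.02  0.02]
```

Contact is made and the frame slides at about 2.4 N. I'm creeping towards the stop and watching for the force to rise.

```bash
python3 -m inch '[{"x":-0.1,"y":0,"z":0,"twist":0,"fingers":-0.4},{"x":-0.1,"y":0,"z":0,"twist":0,"fingers":-0.4},{"x":-0.1,"y":0,"z":0,"twist":0,"fingers":-0.4}]'
python3 go.py
python3 -m inch '[{"x":-0.08,"y":0,"z":0,"twist":0,"fingers":-0.4},{"x":-0.08,"y":0,"z":0,"twist":0,"fingers":-0.4}]'
python3 go.py
python3 - <<'E'
from h import *
c=capture('wrist');crop(c,128,96,384,384,2,'w5.png')
E
```

```text
t: 7.93
tcp_pos: [0.5558, -0.0802, 0.0354]
tool_rot: [-2.319, 2.119, -0.001]
wrist_force: [0.4, -4.0, 1.6]
width: 0.026
t 7.93 filler-mm [-67.1  -0.5  35.4] twist units 0.06 toolz [ 0. -0. -1.] w 0.026 F(filler) [-4.1 -0.   1.6] q [-0.29  0.43 -0.31  0.83 -0.   -1.95]
t: 8.1
tcp_pos: [0.5555, -0.0763, 0.0354]
tool_rot: [-2.319, 2.119, -0.001]
wrist_force: [0.1, -3.3, 1.7]
width: 0.0258
t 8.10 filler-mm [-63.1  -0.6  35.4] twist units 0.06 toolz [ 0. -0. -1.] w 0.0258 F(filler) [-3.3  0.2  1.7] q [-0.28  0.43 -0.31  0.83 -0.   -1.94]
```

View pics/w5.png

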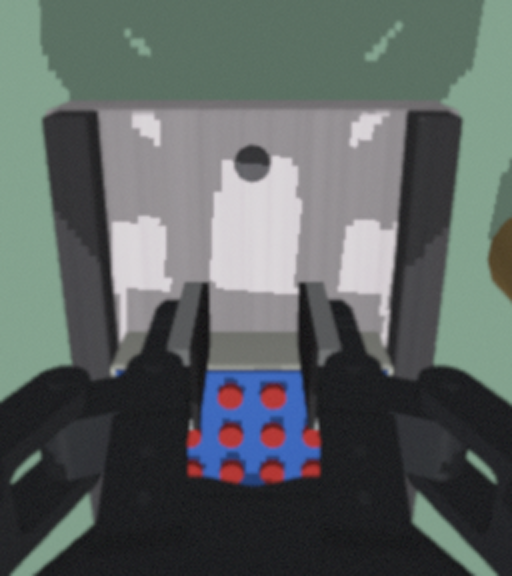

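```bash
python3 -m inch '[{"x":-0.08,"y":0,"z":0,"twist":0,"fingers":-0.4},{"x":-0.08,"y":0,"z":0,"twist":0,"fingers":-0.4}]'
python3 go.py
python3 -m inch '[{"x":-0.08,"y":0,"z":0,"twist":0,"fingers":-0.4}]'
python3 go.py
```

```text
t: 8.32
tcp_pos: [0.5551, -0.0724, 0.0354]
tool_rot: [-2.319, 2.119, -0.001]
wrist_force: [-0.2, -3.8, 2.7]
width: 0.0257
t 8.32 filler-mm [-59.2  -0.5  35.4] twist units 0.06 toolz [ 0. -0. -1.] w 0.0257 F(filler) [-3.8  0.5  2.7] q [-0.27  0.43 -0.32  0.83 -0.   -1.93]
t: 8.4
tcp_pos: [0.5549, -0.0703, 0.0354]
tool_rot: [-2.319, 2.119, -0.0]
wrist_force: [0.7, -2.9, 2.0]
width: 0.025
t 8.40 filler-mm [-57.2  -0.5  35.4] twist units 0.06 toolz [ 0. -0. -1.] w 0.025 F(filler) [-2.9 -0.4  2. ] q [-0.27  0.43 -0.32  0.82 -0.   -1.93]
```

```bash
for i in 1 2; do :; done; python3 -m inch '[{"x":-0.06,"y":0,"z":0,"twist":0,"fingers":-0.4}]'
python3 go.py
python3 -m inch '[{"x":-0.06,"y":0,"z":0,"twist":0,"fingers":-0.4}]'
python3 go.py
python3 -m inch '[{"x":-0.06,"y":0,"z":0,"twist":0,"fingers":-0.4}]'
python3 go.py
```

```text
t: 8.48
tcp_pos: [0.5549, -0.0696, 0.0354]
tool_rot: [2.318, -2.118, 0.003]
wrist_force: [0.1, -10.7, 1.2]
width: 0.026
t 8.48 filler-mm [-56.5  -0.6  35.4] twist units 0.06 toolz [ 0.    -0.002 -1.   ] w 0.026 F(filler) [-10.7   0.8   1.2] q [-0.27  0.43 -0.32  0.82 -0.   -1.93]
t: 8.57
tcp_pos: [0.5549, -0.0696, 0.0355]
tool_rot: [2.316, -2.118, 0.006]
wrist_force: [0.4, -15.8, 0.7]
width: 0.0256
t 8.57 filler-mm [-56.4  -0.6  35.5] twist units 0.05 toolz [ 0.    -0.005 -1.   ] w 0.0256 F(filler) [-15.7   1.    0.7] q [-0.27  0.43 -0.32  0.82 -0.01 -1.93]
t: 8.65
tcp_pos: [0.5549, -0.0695, 0.0355]
tool_rot: [2.313, -2.117, 0.009]
wrist_force: [-0.8, -19.4, 0.1]
width: 0.0257
t 8.65 filler-mm [-56.3  -0.6  35.5] twist units 0.04 toolz [ 0.    -0.008 -1.   ] w 0.0257 F(filler) [-19.3   2.5   0.1] q [-0.26  0.43 -0.32  0.82 -0.01 -1.92]
```

It stalled with the force rising to 19 N, so the frame is against the stop. I'm backing off, rising and checking.

```bash
python3 -m inch '[{"x":0.5,"y":0,"z":0,"twist":0,"fingers":-0.4},{"x":0.5,"y":0,"z":0,"twist":0,"fingers":-0.4},{"x":0.2,"y":0,"z":-1,"twist":0,"fingers":-0.4},{"x":0,"y":0,"z":-1,"twist":0,"fingers":-1},{"x":0,"y":0,"z":-1,"twist":0,"fingers":-1},{"x":0,"y":0,"z":-1,"twist":0,"fingers":-1},{"x":0,"y":0,"z":-1,"twist":0,"fingers":-1},{"x":0,"y":0,"z":-1,"twist":0,"fingers":-1},{"x":0,"y":0,"z":-0.5,"twist":0,"fingers":-1},{"x":0,"y":0,"z":0,"twist":0,"fingers":-1}]'
python3 go.py 45 0 150
python3 - <<'E'
from h import *
from go import F
c=capture('wrist');crop(c,128,96,384,384,2,'w6.png')
c2=capture('side');crop(c2,180,80,330,270,3.1,'s6.png')
c3=capture('top');crop(c3,180,150,300,230,6,'t6.png')
print(((proj(c,T(F,[[-50,0,42],[-50,-40,42],[-50,40,42],[-125,0,20]]))-[128,96]+.5)*2).round())
E
```

```text
t: 9.48
tcp_pos: [0.5586, -0.0961, 0.2009]
tool_rot: [-2.317, 2.116, -0.006]
wrist_force: [0.8, 0.2, -0.5]
width: 0.0001
t 9.48 filler-mm [-83.2  -2.  200.9] twist units 0.06 toolz [ 0.005 -0.    -1.   ] w 0.0001 F(filler) [ 0.1 -0.8 -0.5] q [-0.31  0.31 -0.06  1.2   0.   -1.97]
units x,y,z [-5.13  0.06  2.03]
t 9.48 filler-mm [-83.2  -2.  200.9] twist units 0.06 toolz [ 0.005 -0.    -1.   ] w 0.0001 F(filler) [ 0.1 -0.8 -0.5] q [-0.31  0.31 -0.06  1.2   0.   -1.97]
[[259. 229.]
 [189. 229.]
 [329. 230.]
 [260.  93.]]
```

View pics/w6.png

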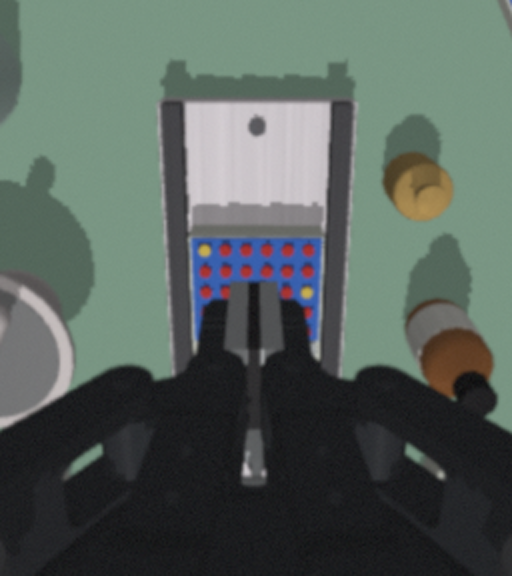

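View pics/s6.png

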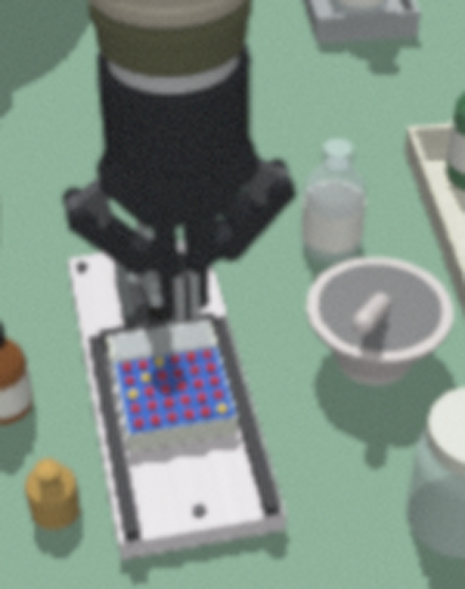

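View pics/t6.png

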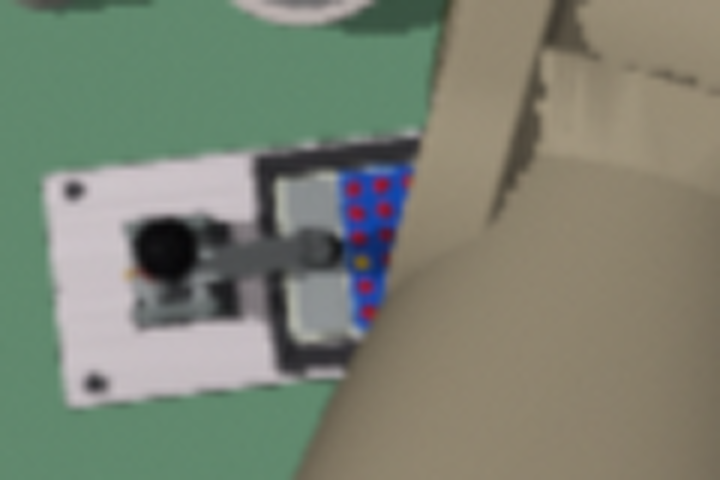

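The pictures show the frame square against the dark stop bar, with the steel strip under the clamp foot at top crop (318,250). The fingers are shut. I'm moving up behind the lever with the tips just under knob height.

```bash
python3 -m inch '[{"x":-1,"y":0,"z":0.2,"twist":0,"fingers":-1},{"x":-1,"y":0,"z":0.4,"twist":0,"fingers":-1},{"x":-1,"y":0,"z":0.5,"twist":0,"fingers":-1},{"x":-1,"y":0,"z":0.5,"twist":0,"fingers":-1},{"x":-0.8,"y":0.04,"z":0.5,"twist":0,"fingers":-1},{"x":0,"y":0,"z":0.1,"twist":0,"fingers":-1},{"x":0,"y":0,"z":0,"twist":0,"fingers":-1}]'
python3 go.py 155 -1 145
python3 - <<'E'
from h import *
c=capture('side');crop(c,150,60,330,220,4,'s7.png')
c=capture('wrist');crop(c,0,0,512,384,1.5,'w7.png')
E
```

```text
t: 10.22
tcp_pos: [0.543, 0.0248, 0.14]
tool_rot: [2.32, -2.114, -0.007]
wrist_force: [0.2, -1.4, -0.3]
width: 0.0002
t 10.22 filler-mm [ 38.6   3.2 140. ] twist units 0.09 toolz [-0.006  0.001 -1.   ] w 0.0002 F(filler) [-1.4 -0.  -0.3] q [-0.1   0.31 -0.21  1.06  0.   -1.77]
units x,y,z [-4.65 -0.2  -0.2 ]
```

View pics/s7.png

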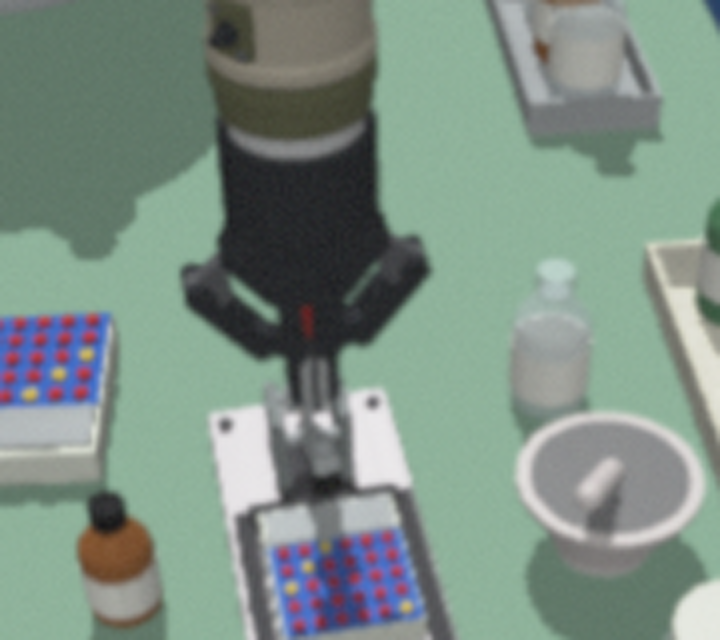

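View pics/w7.png

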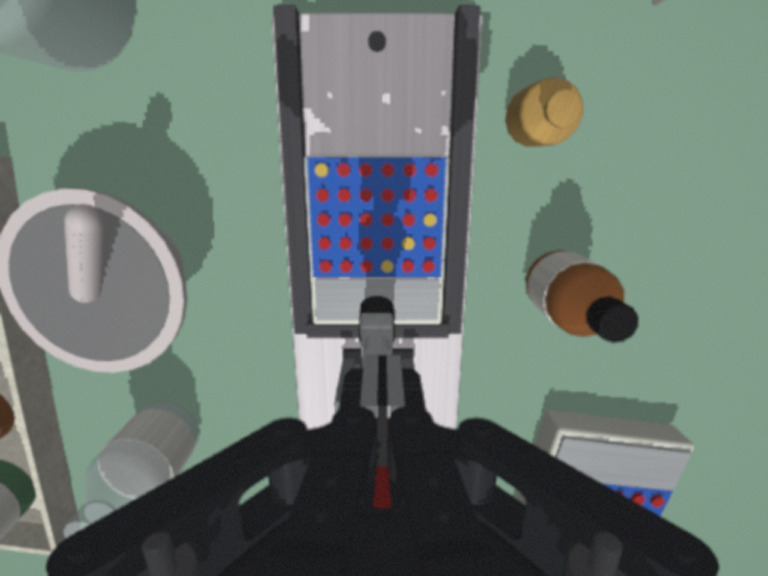

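The wrist view shows the frame tight to the stop at row 330. The lever is behind the shut fingers at column 382, with the foot at 377. I'm pushing the lever now.

```bash
python3 -m inch '[{"x":0,"y":-0.12,"z":-0.2,"twist":0.08,"fingers":-1},{"x":-0.25,"y":0,"z":0,"twist":0,"fingers":-1},{"x":-0.25,"y":0,"z":0,"twist":0,"fingers":-1},{"x":-0.25,"y":0,"z":0,"twist":0,"fingers":-1},{"x":-0.25,"y":0,"z":0,"twist":0,"fingers":-1},{"x":-0.25,"y":0,"z":0,"twist":0,"fingers":-1}]'
python3 go.py 155 -1 145
python3 -m inch '[{"x":-0.25,"y":0,"z":0,"twist":0,"fingers":-1},{"x":-0.25,"y":0,"z":0,"twist":0,"fingers":-1},{"x":-0.25,"y":0,"z":0,"twist":0,"fingers":-1},{"x":-0.25,"y":0,"z":0,"twist":0,"fingers":-1}]'
python3 go.py 155 -1 145
python3 - <<'E'
from h import *
c=capture('side');crop(c,150,60,330,220,4,'s8.png')
E
```

```text
t: 10.82
tcp_pos: [0.5455, 0.0553, 0.148]
tool_rot: [2.312, -2.126, 0.001]
wrist_force: [-1.3, -6.5, 4.1]
width: -0.0
t 10.82 filler-mm [ 68.8  -1.9 148. ] twist units -0.02 toolz [ 0.    -0.001 -1.   ] w -0.0 F(filler) [-6.3  1.9  4.1] q [-0.04  0.31 -0.19  1.07 -0.   -1.7 ]
units x,y,z [-3.45  0.04  0.12]
t: 11.15
tcp_pos: [0.5434, 0.0797, 0.1484]
tool_rot: [2.311, -2.126, 0.003]
wrist_force: [-1.7, -5.1, 3.1]
width: -0.0001
t 11.15 filler-mm [ 93.3  -1.9 148.4] twist units -0.02 toolz [ 0.    -0.002 -1.   ] w -0.0001 F(filler) [-5.   2.1  3.1] q [ 0.    0.31 -0.19  1.07 -0.   -1.65]
units x,y,z [-2.47  0.04  0.13]
```

View pics/s8.png

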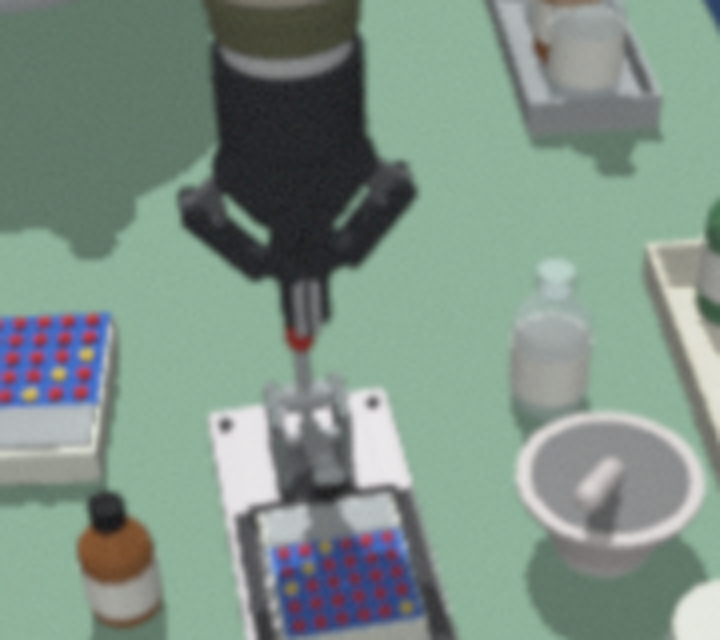

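The lever is going over with about 5 N. It sits slightly left of the fingers' centre in the side view (300 against 307), so I'll correct that and continue.

```bash
python3 -m inch '[{"x":-0.25,"y":0.03,"z":0.05,"twist":0,"fingers":-1},{"x":-0.25,"y":0.03,"z":0.05,"twist":0,"fingers":-1},{"x":-0.25,"y":0.03,"z":0.05,"twist":0,"fingers":-1},{"x":-0.25,"y":0,"z":0.05,"twist":0,"fingers":-1},{"x":-0.25,"y":0,"z":0.05,"twist":0,"fingers":-1}]'
python3 go.py 155 0 145
python3 -m inch '[{"x":-0.25,"y":0,"z":0.05,"twist":0,"fingers":-1},{"x":-0.25,"y":0,"z":0.05,"twist":0,"fingers":-1}]'
python3 go.py 155 0 145
python3 -m inch '[{"x":-0.25,"y":0,"z":0,"twist":0,"fingers":-1},{"x":-0.25,"y":0,"z":0,"twist":0,"fingers":-1}]'
python3 go.py 155 0 145
python3 - <<'E'
from h import *
c=capture('side');crop(c,150,60,330,220,4,'s9.png')
E
```

```text
t: 11.62
tcp_pos: [0.5393, 0.111, 0.1422]
tool_rot: [-2.312, 2.126, -0.003]
wrist_force: [1.3, -4.2, 0.4]
width: -0.0001
t 11.62 filler-mm [124.8  -0.5 142.2] twist units -0.02 toolz [ 0.002 -0.001 -1.   ] w -0.0001 F(filler) [-4.3 -1.   0.4] q [ 0.06  0.31 -0.2   1.06 -0.   -1.6 ]
units x,y,z [-1.21  0.02 -0.11]
t: 11.78
tcp_pos: [0.5375, 0.124, 0.1387]
tool_rot: [2.313, -2.126, -0.0]
wrist_force: [0.4, -1.5, 0.8]
width: -0.0001
t 11.78 filler-mm [137.9   0.3 138.7] twist units -0.02 toolz [-0.  0. -1.] w -0.0001 F(filler) [-1.6 -0.3  0.8] q [ 0.08  0.32 -0.2   1.05  0.   -1.57]
units x,y,z [-0.68 -0.01 -0.25]
t: 11.95
tcp_pos: [0.5358, 0.1371, 0.1385]
tool_rot: [2.313, -2.126, -0.003]
wrist_force: [-0.0, -0.4, -0.3]
width: -0.0004
t 11.95 filler-mm [151.2   0.8 138.5] twist units -0.01 toolz [-0.002  0.001 -1.   ] w -0.0004 F(filler) [-0.4  0.1 -0.3] q [ 0.1   0.32 -0.19  1.06  0.   -1.55]
units x,y,z [-0.15 -0.03 -0.26]
```

View pics/s9.png

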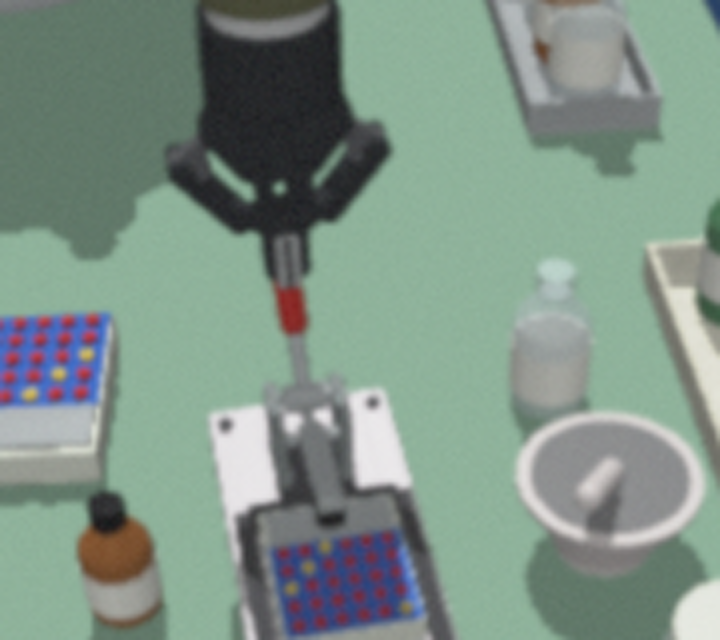

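```bash
python3 -m inch '[{"x":-0.25,"y":0,"z":0,"twist":0,"fingers":-1},{"x":-0.1,"y":0,"z":0,"twist":0,"fingers":-1},{"x":0,"y":0,"z":0,"twist":0,"fingers":-1},{"x":0,"y":0,"z":0,"twist":0,"fingers":-1}]'
python3 go.py 155 0 145
python3 - <<'E'
from h import *
c=capture('side');crop(c,150,60,330,220,4,'s10.png')
E
```

```text
t: 12.33
tcp_pos: [0.5357, 0.1448, 0.139]
tool_rot: [-2.313, 2.126, 0.0]
wrist_force: [-0.1, 0.9, 0.4]
width: -0.0
t 12.33 filler-mm [158.8   0.2 139. ] twist units -0.01 toolz [-0.  0. -1.] w -0.0 F(filler) [ 0.9 -0.   0.4] q [ 0.12  0.32 -0.19  1.06  0.   -1.54]
units x,y,z [ 0.15 -0.01 -0.24]
```

View pics/s10.png

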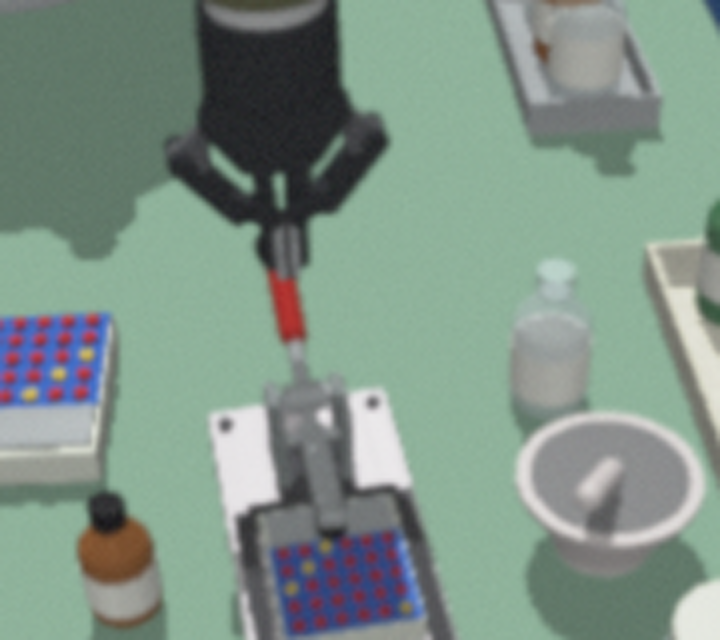

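The lever has gone over and the foot is on the strip. I'm withdrawing upwards and aside for the check.

```bash
python3 -m inch '[{"x":0,"y":0,"z":-1,"twist":0,"fingers":-1},{"x":0,"y":0,"z":-1,"twist":0,"fingers":-1},{"x":0,"y":0,"z":-1,"twist":0,"fingers":-1},{"x":0,"y":0,"z":-1,"twist":0,"fingers":-1},{"x":-1,"y":0,"z":0,"twist":0,"fingers":-1},{"x":-1,"y":0,"z":0,"twist":0,"fingers":-1},{"x":-1,"y":0.5,"z":0,"twist":0,"fingers":-1},{"x":-1,"y":0.5,"z":0,"twist":0,"fingers":-1},{"x":-1,"y":0.5,"z":0,"twist":0,"fingers":-1},{"x":-1,"y":0.5,"z":0,"twist":0,"fingers":-1},{"x":-1,"y":0.5,"z":0,"twist":0,"fingers":-1},{"x":-1,"y":0.5,"z":0,"twist":0,"fingers":-1},{"x":0,"y":0,"z":0,"twist":0,"fingers":-1},{"x":0,"y":0,"z":0,"twist":0,"fingers":-1}]'
python3 - <<'E'
from h import *
from go import F
for n,b in(('top',(180,120,310,260,4)),('side',(150,90,330,270,3.3))):
    c=capture(n);crop(c,*b,n+'11.png')
    for a in(0,1.25):pass
    q=proj(c,T(F,[[110+110*np.sin(1.25),0,70+110*np.cos(1.25)],[50,0,38]]))
    print(n,((q-[b[0],b[1]]+.5)*b[4]).round())
E
```

```text
t: 13.55
tcp_pos: [0.4436, 0.3384, 0.2391]
tool_rot: [-2.315, 2.123, -0.0]
wrist_force: [0.2, -0.1, -0.2]
width: 0.0002
t 13.55 filler-mm [359.6  75.5 239.1] twist units 0.01 toolz [ 0. -0. -1.] w 0.0002 F(filler) [-0.1 -0.2 -0.2] q [ 0.51  0.28 -0.    1.29 -0.   -1.15]
top [[-57. 313.]
 [191. 293.]]
side [[227. 112.]
 [266. 324.]]
```

View pics/top11.png

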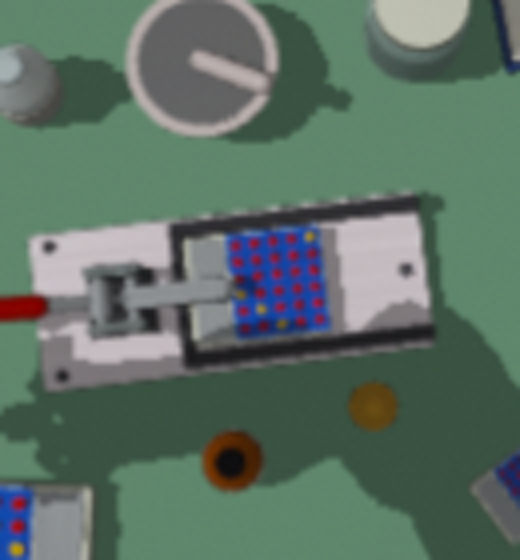

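View pics/side11.png

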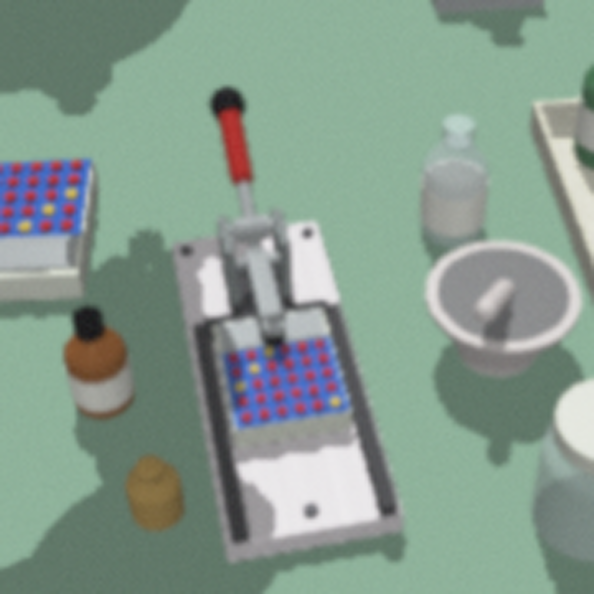

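The views show the frame home and the foot on the strip. I'll check the lever angle against both cameras to be sure it is locked.

Run:
```python
from h import *
from go import F
from scipy.optimize import least_squares
t=capture('top');crop(t,150,150,250,220,7,'t12.png')
s=capture('side')
G=F.copy();G[1]+=.004
for a in (.7,.9,1.1,1.25):
  P=T(G,[[110+110*np.sin(a),0,70+110*np.cos(a)],[110+45*np.sin(a),0,70+45*np.cos(a)]])
  print(a,((proj(s,P)-[150,90]+.5)*3.3).round().tolist(),((proj(t,P)-[150,150]+.5)*7).round().tolist())
```

```text
t 13.65 filler-mm [358.2  74.6 239.1] twist units -0.02 toolz [ 0. -0. -1.] w -0.0001 F(filler) [0.3 0.7 0.1] q [ 0.51  0.28 -0.    1.29 -0.   -1.15]
0.7 [[228.0, 81.0], [241.0, 170.0]] [[157.0, 321.0], [293.0, 316.0]]
0.9 [[227.0, 87.0], [241.0, 172.0]] [[126.0, 328.0], [280.0, 319.0]]
1.1 [[227.0, 98.0], [240.0, 176.0]] [[107.0, 334.0], [271.0, 322.0]]
1.25 [[227.0, 109.0], [240.0, 180.0]] [[101.0, 338.0], [268.0, 323.0]]
```

View pics/t12.png

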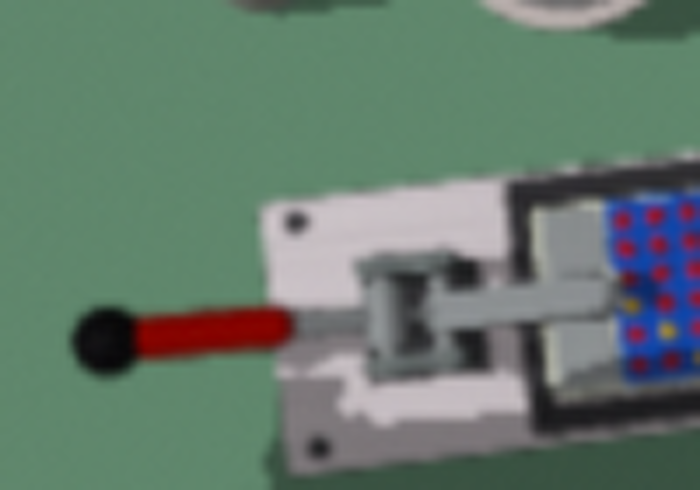

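```bash
python3 -c "
from rig import hand_in;print(hand_in())"
```

```text
the job is handed in; nothing more can be done
None
```

The frame is home against the back stop and the clamp lever has snapped over into lock. I handed the job in at about 13.7 s, with the gripper clear of everything.

- **Frame:** I pushed the middle-sized frame along the bed with the fingertips. It slid at 2–4 N, then stalled with the force rising to 19 N. The wrist, side and top pictures show it square against the stop bar.
- **Lever:** I pushed the lever over with the shut fingers at about 5–6 N. The force fell to zero past the dead point, and the lever moved on ahead of the fingers by itself.
- **Last pictures:** They show the lever lying over to +x and the clamp foot on the steel strip. No bottle or other bystander near the bed appears to have moved.

**Checks that disagreed:**
- **Filler position:** My fit from the first pictures was about 4 mm short along +x, judging by where the frame stalled and by the wrist view.
- **Lever angle:** The pictures give a lean of about 1.1–1.25 rad, against 1.25 when locked. I read it as locked because the lever snapped over by itself and stayed there, but I did not press on it to confirm.

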